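# Turn a sealed gold slab over through the wire chute and file it

## Robot

A 6-joint arm with a two-finger parallel gripper is mounted at the origin on the work surface. World frame = base frame: x ahead of the robot, y to its left, z up, the work surface at z = 0. Lengths are in m, angles in degrees, forces in N, time in s.
With the tool pointing down it reaches from about 0.4 to 0.825 m from the base axis. Payload 7 kg.
Tool frame: the origin (TCP) lies between the finger pads; the fingertips stand 19 mm ahead of it and the grasp point (between the pads) is the TCP (r.finger_overhang is the distance from the TCP to the fingertips, in m); z points along the fingers, y is the direction in which the jaws open and shut (so a half turn about z gives the same grasp; the last joint's range is limited). The gripper opens to 88 mm and grips with 3 to 60 N. Pads are 19 mm wide; open, the fingers measure 130 mm over their backs; the gripper's body (78 mm by 193 mm) begins 47 mm behind the grasp point.
Start: joints at [88.299, 20.546, 0.682, 0, -70.136, -16.507], TCP at [0.211, 0.641, 0.246] pointing down, gripper open.
Joint ranges: [-176.03, 176.03], [-82.01, 121.73], [-58.28, 71.71], [-173.87, 95.51], [-174.79, -0.11], [-173.66, 173.66]. Speed limits (degrees/s): [136.94, 136.94, 172.46, 180, 180, 180].

## Interface

Orientations are given as [roll, pitch, yaw] about the fixed x, y, z axes, in that order (R = Rz(yaw) Ry(pitch) Rx(roll)).
In Python, from plant import r, optics gives the robot as it stands. The module is installed in compiled form; this text tells all that it offers.
- The arm moves only by the tool step_arm, never from a script. Its argument "increments" is a list of rows, each an object of numbers: "tx", "ty", "tz": the shift along the world's x, y, z in mm; "ax", "ay", "az": the turn, a rotation vector about the world's x, y, z in degrees; "claw": the gripper command: -1 is shut, 1 is fully open, values between are in proportion. In form: [{"tx": .., "ty": .., "tz": .., "ax": .., "ay": .., "az": .., "claw": ..}, ...]. A call has 1 to 12 rows; each row shifts and turns the commanded pose from where the row before left it; what a row does not reach is not made up. A row lasts 1/10 s, in which the tool goes at most 50 mm and 8.59 degrees, less where a joint would pass 70% of its speed; a pose out of reach is approached as far as the arm can. A call with a gripper value outside its range is refused whole. The fingers move at their own pace and stop on an object; "newtons" is the grip in N (left out, the last holds). Time passes only in rows, so rows that do not move let the fingers close. It gives the time, the measured TCP pose, the force and the opening at its end, in the units of the state.
- r.get_state(): the state, without advancing time (a new reading comes with each control period).
- optics.capture(name): name is "scene" or "top" or "wrist"; returns a dict with "image" (384x512x3 uint8, blue, green, red), "depth" (384x512 float32, m along the optical axis (not along the pixel's ray), 0 where there is no reading), "fx", "fy", "cx", "cy" (pixels), "R" (3x3) and "t" (3): a world point X has camera coordinates R X + t. Camera axes: x right, y down, z forward; pixel columns grow to the right and rows downward; lengths in m; the calibration is good to about 2 mm. A picture is of the moment at which its call begins.
- r.close_job(): hands the job in, once; it reports no verdict.
The state is a dict: "time_s": time; "joints": joint angles; "qd": joint speeds; "joint_torque": joint torques, N m; "tcp_pos": TCP position; "eef_rot": TCP orientation; "contact_force": force on the tool from outside, world axes, zero at the start; "moment": the same for the moment, N m; "gripper_width": finger opening in m.
Only numpy, scipy, OpenCV 4.12 (cv2) and the standard library are available. Lean on these libraries where they do the work, as an engineer would, in place of code of your own. Each camera call takes 0.05 s, during which the arm holds its last target. There are 200 camera calls.

## Task

A freshly sealed slab lies label side up on the press's out-feed deck: slide the orange gate fully open, then slide the slab into the mouth of the wire turn-over chute so that it runs down through it and comes out gold side up in the tray. Then slide it sideways into the empty grey felt pocket until it lies flat and square, right up against the tray's outer wall. The weld is still warm, so never lift the slab, only slide it, and leave the lilac box, the brass weight and the bangle stand where they are.

Things in the scene. Friction and masses are not known exactly. Their poses are not given: they have to be found in the camera images.
- sealer: The whole fixed machine; its place and yaw vary. Origin on the counter straight below the mouth (the edge of the deck where the chute starts). Its axes: z up, -y the feed direction, x across it (at yaw 0: x away from the robot, -y to the robot's right). White cabinet with a flat slick steel deck on top (friction about 0.3), x -172..172, y 0..464 mm, deck top at z = 240 mm.
- mouth (a point): Middle of the deck's edge where the chute begins, on the deck surface; the last 36 mm before it are a white rounded nose strip, 110 mm wide. Between two straight aluminium cheeks (y 12 to 34 mm) the mouth is 100 mm wide. A slab pushed over this edge, centred and square (long side along y), tips once its middle is past the edge and slides off by itself; pushing until its rear edge is 16 mm from the edge is enough.
- wing_a (a point): Top of the outer end of the -x funnel wing. The two wings stand on the deck, 4 mm thick, 14 mm high: each runs straight from the cheek's end at x = 50 mm, y = 34 mm of the sealer frame out to this point (x = 81, y = 62 mm).
- wing_b (a point): Top of the outer end of the +x funnel wing; mirror image of the other.
- press (a point): On the deck, at the front of the sealing press that fills the deck's upstream end (y from 360 mm): a low nest block 20 mm high (x +-55, from y = 355 mm) and, 85 mm above the deck and up, the fixed blue press head. Keep clear of it.
- chute_mid (a point): Middle of the chute's axis, halfway down. The chute is a fixed open cage of eight polished 6 mm rods (friction about 0.15) that falls at 29 degrees along the sealer's -y and makes half a twist; inside 96 x 43 mm; it stays within 65 mm of its axis. It stands on thin legs at x +-70 mm. A slab runs through in about 1 s, no need to help it.
- outlet (a point): Where the chute's lowest rods end, on the centre line, over the tray: 40 mm above the counter, sealer y = -352 mm. The rest of the cage ends a little before this; just upstream of here it is about 105 mm high, rising upstream at 29 degrees.
- landing (a point): Middle of the tray's landing bay, on its level felt floor (friction about 0.35) 12 mm above the counter, sealer y = -419 mm. The tray inside: x +-198, y -484 to -354 mm, walls 12 mm above the floor (none at the outlet side for x within +-100; a stop plate 46 mm above the floor at the far end there). A slab comes to rest here with its long side along y, up to 30 mm off sideways and 0.2 rad askew.
- gate (a joint): Sliding gate across the mouth, in m: 0 = shut, 0.115 = fully open. It slides along the sealer's +x, stays where it is left and needs about 2 N. An orange plate 104 mm wide (x), 5 mm thick, 1 to 27 mm above the deck, at sealer y = 6 mm, centred on the mouth when shut.
- gate_knob (a point): Top middle of the round black knob on the gate: 20 mm diameter, 24 mm tall, 27 to 51 mm above the deck, in the middle of the gate. Moves with the gate. Push it from its -x side or pinch it from above.
- slab: Sealed slab: rigid flat plate 90 x 115 x 10 mm (x, y, z), about 160 g, too wide to grasp across. Origin at its middle (5 mm above the deck at the start). Its z points out of the white label side with a lilac stripe: up at the start, down at the end, when the black side with the gold bar shows. Its long axis is y.
- empty_pocket: Empty pocket of the tray: fixed dark grey felt pad 94 x 130 mm, top 12 mm above the counter, flush with the landing bay's floor, friction about 0.35. Origin at counter height below the pad's middle, 152 mm from the sealer's centre line on its +x or its -x side. A slab against the outer wall has its middle 1 mm beyond this. Axes as the sealer's.
- full_pocket: Pocket on the other side of the landing bay: the same pad with a fixed pile of three slabs, gold side up, 92 x 118 mm, its top 44 mm above the counter. Origin at counter height below its middle, 152 mm from the sealer's centre line.
- lilac_box: Bystander: small lilac gift box, 60 x 60 x 36 mm, on the deck in an upstream corner. Origin under its middle.
- weight: Bystander: brass weight, 42 mm diameter, 60 mm tall, on the deck in the other upstream corner. Origin under its middle.
- bangle_stand: Bystander: black stand with gold bangles, 90 mm diameter foot, 112 mm tall, on the counter beyond the chute. Origin under its middle.
Mind the look-alikes: they are no part of the job. Leave any blue look-alike of the slab alone.

How it is judged (in metres and radians):
On the way, in this order (a step that is already met when the one before it is completed fails the run):
1. the gate is slid fully open (at least 105 of its 115 mm) (value of joint gate above 0.105 m), for 0.1 s.
2. the slab is on its way down inside the chute (distance between slab and chute_mid below 0.06 m).
3. the slab lies flat in the landing bay, gold side up (z of slab in the frame of sealer below 0.022 m and y of slab in the frame of sealer below -0.39 m and angle between slab's own z axis and vertical above 3.05 rad), for 0.2 s.
At the end, for the whole second after the job is handed in: The slab lies at rest, flat (within 5 degrees) and gold side up in the empty pocket, its edge within about 6 mm of the tray's outer wall and square within about 4.5 degrees; lilac box, weight and bangle stand are within 20 mm of where they were; the robot touches nothing (x of slab in the frame of empty_pocket between -0.007 and 0.007 m and y of slab in the frame of empty_pocket between -0.014 and 0.014 m and z of slab in the frame of empty_pocket below 0.022 m and angle between slab's own z axis and vertical above 3.05 rad and angle between the y axis of slab and the y axis of empty_pocket, either way round below 0.08 rad and linear speed of slab below 0.01 m/s and angular speed of slab below 0.1 rad/s and distance of each of lilac_box, weight, bangle_stand from where it was at the start of the episode below 0.02 m).
It fails at once if the slab is lifted off the deck (its middle more than 25 mm above where it lay) (z of slab in the frame of sealer above 0.27 m).
It fails at once if the slab is lifted in the tray (its middle more than 45 mm above the tray floor) (y of slab in the frame of sealer below -0.39 m and z of slab in the frame of sealer above 0.057 m).
It fails at once if the lilac box is moved more than 20 mm (distance of lilac_box from where it was at the start of the episode above 0.02 m).
It fails at once if the brass weight is moved more than 20 mm (distance of weight from where it was at the start of the episode above 0.02 m).
It fails at once if the bangle stand is moved more than 20 mm (distance of bangle_stand from where it was at the start of the episode above 0.02 m).
It also fails if it takes over 72 s, if anything falls off the work surface, if the arm or the gripper's body presses on something with over 40 N, if the wrist force passes 120 N, or if a joint passes its speed limit or range.

## Working session

There is one attempt and no reset: what is moved stays moved. The work goes in short steps, Python scripts to look and compute and a tool call to move; the robot and the scene stay as the last step left them, time stands still between calls to the robot, and variables do not carry over. Pictures are saved under pics/ and viewed, about 8 in all and at most 12, crops included, and the job is handed in when it is done.

Besides the shell and the picture viewer there is one more tool, called after "Emit:" as a command line: name --argument value ..., lists and objects as JSON in quotes. step_arm: Moves the arm, as the interface text tells. Its arguments: {"type":"object","properties":{"increments":{"type":"array","items":{"type":"object","properties":{"tx":{"type":"number"},"ty":{"type":"number"},"tz":{"type":"number"},"ax":{"type":"number"},"ay":{"type":"number"},"az":{"type":"number"},"claw":{"type":"number"}}}},"newtons":{"type":"number"}},"required":["increments"]}

```bash
mkdir -p pics
cat > h.py <<'E'
import numpy as np, cv2
from plant import r, optics
def cap(n, save=None):
    c=optics.capture(n)
    np.savez('last_%s.npz'%n, **{k:np.asarray(v) for k,v in c.items()})
    if save: cv2.imwrite('pics/'+save, c['image'])
    return c
def load(n): return dict(np.load('last_%s.npz'%n))
def pt(c,u,v,z=None):
    R=np.asarray(c['R']);t=np.asarray(c['t'])
    d=np.array([(u-c['cx'])/c['fx'],(v-c['cy'])/c['fy'],1.0])
    if z is None:
        p=c['depth'][int(round(v)),int(round(u))]; return R.T@(d*p-t)
    o=-R.T@t; w=R.T@d
    return o+w*(z-o[2])/w[2]
def proj(c,X):
    p=c['R']@np.asarray(X)+c['t']; return c['fx']*p[0]/p[2]+c['cx'],c['fy']*p[1]/p[2]+c['cy']
E
python3 - <<'E'
from h import *
a=cap('top');b=cap('scene')
im=np.hstack([a['image'],b['image']])
cv2.imwrite('pics/1.png',cv2.resize(a['image'],(800,600)))
cv2.imwrite('pics/2.png',cv2.resize(b['image'],(800,600)))
for c in(a,b): print(-c['R'].T@c['t'],c['fx'],c['R'])
print(r.get_state())
E
```

```text
[0.32409929 0.09016261 1.78269283] 454.3086030454611 [[ 0.00660596 -0.99996911 -0.00425813]
 [-0.99889324 -0.00640043 -0.04659752]
 [ 0.04656882  0.00456124 -0.99890467]]
[0.88198508 0.62261416 1.15352605] 376.5955017463351 [[-7.28287960e-01  6.85270770e-01 -7.86657139e-04]
 [ 5.55205164e-01  5.89383959e-01 -5.86833687e-01]
 [-4.01676329e-01 -4.27820665e-01 -8.09707111e-01]]
{'time_s': 0.1, 'joints': array([ 8.82997257e+01,  2.05859631e+01,  6.39606326e-01, -1.68756569e-02,
       -7.01369070e+01, -1.65073161e+01]), 'qd': array([ 0.00156576, -0.17658339,  0.19059377, -0.03280741, -0.0686467 ,
       -0.04404882]), 'joint_torque': array([-1.42888988e-03, -5.84162307e+01,  2.93754190e+01,  7.01538742e+00,
        1.01566917e-02, -5.00689555e-05]), 'tcp_pos': array([0.21080672, 0.64080598, 0.24473895]), 'eef_rot': array([ 1.79915660e+02, -8.44911415e-03, -1.82133296e+01]), 'contact_force': array([-0.03016902,  0.25304908, -0.07355904]), 'moment': array([-0.00535261,  0.05886251, -0.0214764 ]), 'gripper_width': 0.08759174173827336}
```

View pics/1.png

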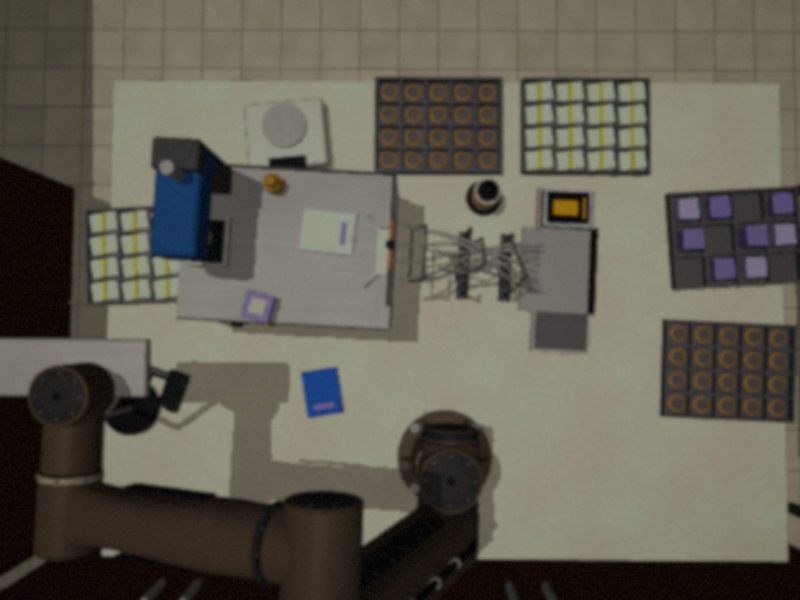

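View pics/2.png

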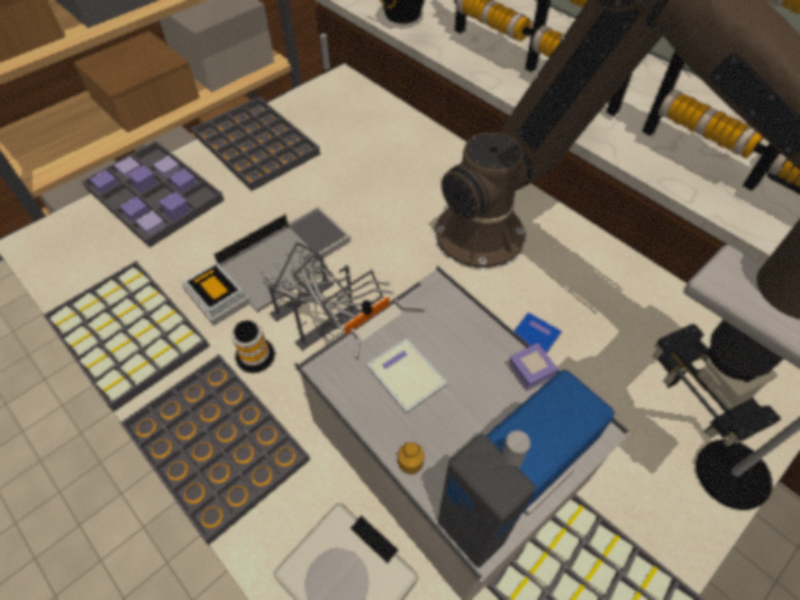

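Top view: the deck spans about (178–396, 165–328). The gate knob is at (390,244), the slab with its white label and lilac stripe at (328,231), and the chute runs right from there. The tray is at (560,270), with the gold slab pile (full) at (568,208) and the empty grey pocket at (560,332) on the robot side (-x).
There are two slab candidates: the white one on the deck at (328,231), and a blue one on the counter at (322,392), which is the look-alike. The white one fits. I'll confirm this in rectified crops.

```bash
cat >> h.py <<'E'
def ortho(c,z,x0,x1,y0,y1,s=1000):
    # image up=+x, left=+y ; s px per m
    H,W=int((x1-x0)*s),int((y1-y0)*s)
    P=[(x1,y1),(x1,y0),(x0,y0),(x0,y1)]
    src=np.float32([proj(c,(x,y,z)) for x,y in P]); dst=np.float32([(0,0),(W,0),(W,H),(0,H)])
    return cv2.warpPerspective(c['image'],cv2.getPerspectiveTransform(src,dst),(W,H),flags=cv2.INTER_CUBIC)
def cloud(c):
    v,u=np.mgrid[0:384,0:512]; d=c['depth']
    P=np.stack([(u-c['cx'])/c['fx']*d,(v-c['cy'])/c['fy']*d,d],-1)
    X=(P-c['t'])@c['R']; X[d==0]=np.nan; return X
E
python3 - <<'E'
from h import *
a=load('top')
for uv in [(390,244),(328,231),(560,332),(568,208),(396,174),(389,328)]:
    u,v=np.array(uv)/1.5625; print(uv,pt(a,u,v).round(3))
X=cloud(a); z=X[...,2]
m=(abs(z-.24)<.006)&(X[...,0]>0.35)
P=X[m][:,:2]; print(m.sum(),np.median(z[m]))
rect=cv2.minAreaRect(P.astype(np.float32)*1000); print(rect, cv2.boxPoints(rect))
# mouth edge: per image row, last deck pixel
E_=[]
for v in range(384):
    u=np.where(m[v])[0]
    if len(u)>20: E_.append((*X[v,u.max()][:2],))
E_=np.array(E_); print(E_.round(3)[::4].tolist())
for y0,y1 in((0,0),):pass
A=ortho(a,.24,.32,.72,-.02,.5,1250)
B=ortho(a,.012,.25,.75,-.45,-.1,1250)
print(A.shape,B.shape)
cv2.imwrite('pics/3.png',A);cv2.imwrite('pics/4.png',cv2.resize(B,None,fx=.94,fy=.94))
E
```

```text
(390, 244) [0.496 0.129 0.295]
(328, 231) [0.529 0.266 0.244]
(560, 332) [ 0.311 -0.289  0.01 ]
(568, 208) [ 0.615 -0.301  0.05 ]
(396, 174) [0.656 0.118 0.242]
(389, 328) [0.318 0.135 0.112]
8690 0.23967655232177387
((505.5660400390625, 275.8150634765625), (628.4221801757812, 326.30902099609375), 88.09908294677734) [[332.07855  -32.811096]
 [658.208    -43.63513 ]
 [679.0535   584.4412  ]
 [352.92407  595.26526 ]]
[[0.669, 0.335], [0.657, 0.12], [0.644, 0.116], [0.63, 0.12], [0.617, 0.12], [0.602, 0.12], [0.588, 0.119], [0.575, 0.123], [0.561, 0.123], [0.546, 0.102], [0.535, 0.058], [0.521, 0.003], [0.508, -0.025], [0.493, 0.139], [0.48, 0.003], [0.465, 0.125], [0.452, 0.02], [0.437, 0.129], [0.424, 0.067], [0.41, 0.128], [0.397, 0.128], [0.383, 0.132], [0.369, 0.131], [0.356, 0.131]]
(499, 650, 3) (625, 437, 3)
```

View pics/3.png

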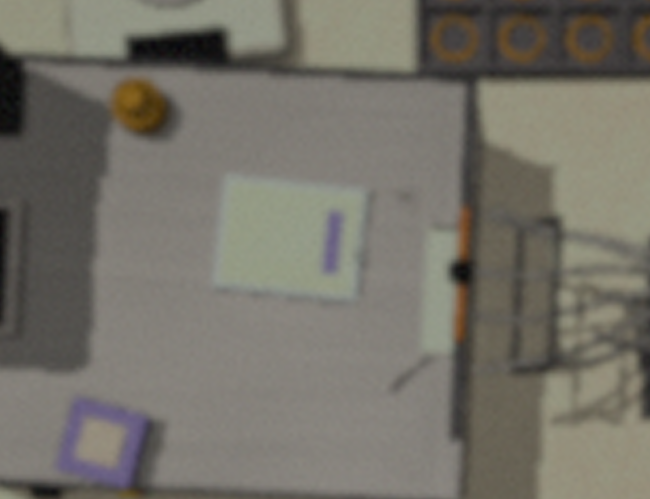

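View pics/4.png

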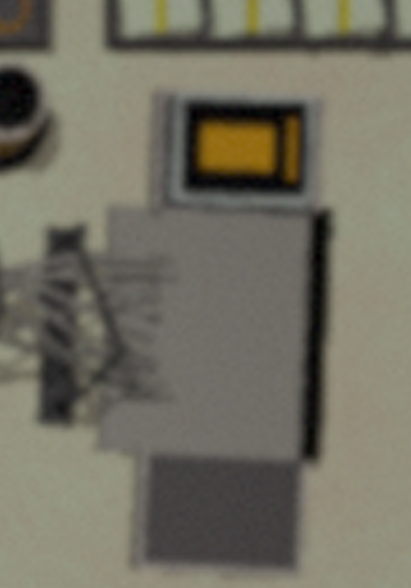

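The crops confirm the slab: white label with a lilac stripe, at (291,237) in the deck crop, which is about (0.530, 0.267), roughly 40 mm to +x of the centre line and about 3° askew. The wing ends at (392,390) and (405,195) and the deck edge put the sealer yaw near -2.1° and its origin near (0.485, 0.124). The orange gate spans v 207–338 with its knob at (460,271). The empty pocket is at (221,511) in the tray crop, on the -x side. Next I move over the gate.

Emit:
step_arm --increments '[{"tz":50,"claw":-1},{"tz":50},{"tz":50,"az":4},{"tx":8,"ty":-44,"az":4},{"tx":8,"ty":-44,"az":4},{"tx":8,"ty":-44,"az":4},{"tx":8,"ty":-44},{"tx":8,"ty":-44},{"tx":26,"ty":-37},{"tx":26,"ty":-37},{"tx":26,"ty":-37},{"tx":26,"ty":-37}]'

```text
$.increments[0]: bad value
```

Emit:
step_arm --increments '[{"tx":26,"ty":-37},{"tx":26,"ty":-37},{"tx":26,"ty":-37},{"tx":16,"ty":-37},{},{}]'

```text
$.increments[0]: bad value
```

Run:
```python
from h import *
a=cap('wrist')
cv2.imwrite('pics/5.png',cv2.resize(a['image'],(768,576)))
s=r.get_state();print(s['tcp_pos'],s['eef_rot'],s['time_s'],s['contact_force'])
print(-a['R'].T@a['t'],a['R'],a['fx'])
```

```text
[0.21082693 0.64086805 0.24484446] [ 1.79927647e+02 -7.08482887e-03 -1.82105430e+01] 0.15 [-0.95916965 -0.06296632  0.5599626 ]
[0.27211599 0.62000627 0.38362512] [[-0.31368521 -0.94952443  0.00222431]
 [-0.92064403  0.30471599  0.24405479]
 [-0.23241377  0.07450858 -0.96975889]] 307.7261164584933
```

View pics/5.png

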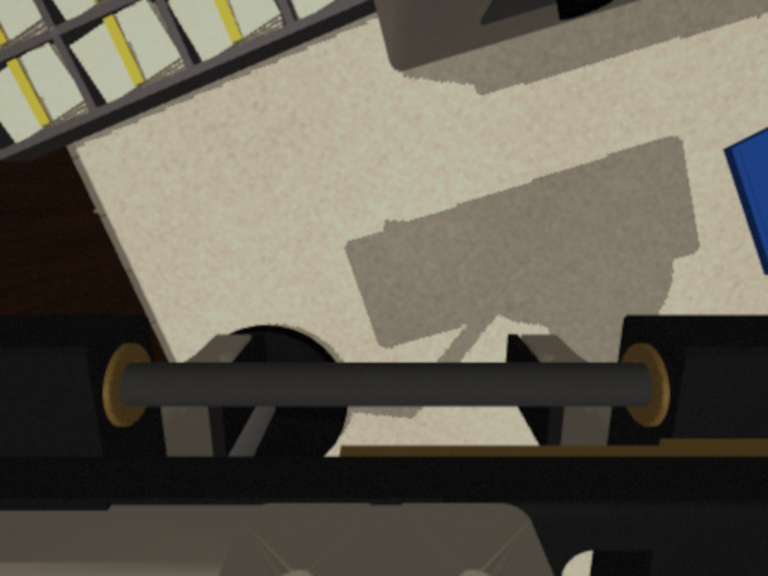

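The arm did not move: the rows need all their fields. The wrist view shows only counter and the gripper, with the blue look-alike at the right edge. I'm sending full rows.

Emit:
step_arm --increments '[{"tx":0,"ty":0,"tz":50,"ax":0,"ay":0,"az":0,"claw":-1},{"tx":0,"ty":0,"tz":50,"ax":0,"ay":0,"az":0,"claw":-1},{"tx":0,"ty":0,"tz":50,"ax":0,"ay":0,"az":4,"claw":-1},{"tx":8,"ty":-44,"tz":0,"ax":0,"ay":0,"az":4,"claw":-1},{"tx":8,"ty":-44,"tz":0,"ax":0,"ay":0,"az":4,"claw":-1},{"tx":8,"ty":-44,"tz":0,"ax":0,"ay":0,"az":4,"claw":-1},{"tx":8,"ty":-44,"tz":0,"ax":0,"ay":0,"az":0,"claw":-1},{"tx":8,"ty":-44,"tz":0,"ax":0,"ay":0,"az":0,"claw":-1},{"tx":26,"ty":-37,"tz":0,"ax":0,"ay":0,"az":0,"claw":-1},{"tx":26,"ty":-37,"tz":0,"ax":0,"ay":0,"az":0,"claw":-1},{"tx":26,"ty":-37,"tz":0,"ax":0,"ay":0,"az":0,"claw":-1},{"tx":26,"ty":-37,"tz":0,"ax":0,"ay":0,"az":0,"claw":-1}]'

```text
time_s: 1.35
tcp_pos: [0.3553, 0.2714, 0.3958]
eef_rot: [-180.0, -0.0, -2.2]
contact_force: [0.3, 0.4, -0.6]
gripper_width: 0.0015
```

Emit:
step_arm --increments '[{"tx":26,"ty":-37,"tz":0,"ax":0,"ay":0,"az":0,"claw":-1},{"tx":26,"ty":-37,"tz":0,"ax":0,"ay":0,"az":0,"claw":-1},{"tx":26,"ty":-37,"tz":0,"ax":0,"ay":0,"az":0,"claw":-1},{"tx":0,"ty":-37,"tz":0,"ax":0,"ay":0,"az":0,"claw":-1},{"tx":0,"ty":0,"tz":0,"ax":0,"ay":0,"az":0,"claw":-1},{"tx":0,"ty":0,"tz":0,"ax":0,"ay":0,"az":0,"claw":-1}]'

```text
time_s: 1.95
tcp_pos: [0.4329, 0.1244, 0.3955]
eef_rot: [-180.0, -0.0, -2.3]
contact_force: [0.3, 1.2, 0.4]
gripper_width: 0.0004
```

Run:
```python
from h import *
a=cap('wrist')
cv2.imwrite('pics/6.png',cv2.resize(a['image'],(768,576)))
s=r.get_state();print(s['tcp_pos'],s['eef_rot'],s['time_s'],s['contact_force'],s['gripper_width'])
print(-a['R'].T@a['t'])
```

```text
[0.43285643 0.1251106  0.39552318] [-1.79984703e+02  1.24596088e-03 -2.25481917e+00] 2.0 [-0.18674029 -0.68008808 -0.80081776] 0.00029407086973635554
[0.49738617 0.12109443 0.53446664]
```

View pics/6.png

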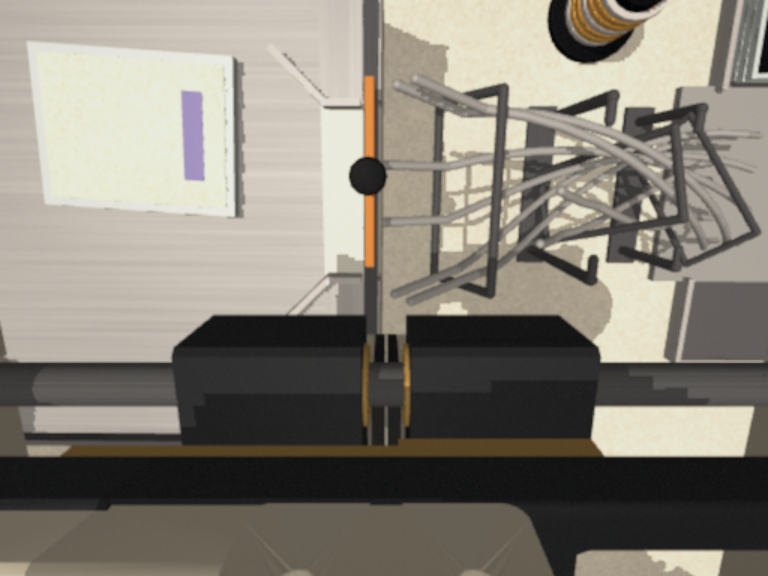

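The wrist view shows the knob at (367,175), the orange gate over v 77–267, the wing inner ends at (326,104) and (329,276), the +x wing end at (268,46), and the slab corners at (28,42), (233,57), (236,215) and (46,203).

Run:
```python
from h import *
a=load('wrist')
q=lambda u,v,z:pt(a,u/1.5,v/1.5,z)
o=np.array([.485,.1235]);th=np.radians(-2.2)
R=np.array([[np.cos(th),np.sin(th)],[-np.sin(th),np.cos(th)]])
for n,u,v,z in [('knob',367,175,.291),('gtop',370,77,.267),('gbot',371,267,.267),('wb_in',326,104,.254),('wa_in',329,276,.254),('wb_out',268,46,.254),('nose1',323,107,.24),('nose2',324,275,.24),
 ('edge1',382,0,.24),('edge2',382,300,.24),('s1',28,42,.25),('s2',233,57,.25),('s3',236,215,.25),('s4',46,203,.25),('stripe',193,136,.25)]:
    X=q(u,v,z);print(n,X.round(4),'sealer',(R@(X[:2]-o)).round(4)*1000)
```

```text
knob [0.4976 0.1304 0.291 ] sealer [12.4  7.4]
gtop [0.5484 0.1271 0.267 ] sealer [63.2  6.1]
gbot [0.445  0.1317 0.267 ] sealer [-40.3   6.7]
wb_in [0.5377 0.1531 0.254 ] sealer [51.6 31.6]
wa_in [0.4379 0.1586 0.254 ] sealer [-48.4  33.3]
wb_out [0.569  0.1829 0.254 ] sealer [81.7 62.6]
nose1 [0.5382 0.1566 0.24  ] sealer [51.9 35.2]
nose2 [0.4357 0.1637 0.24  ] sealer [-50.8  38.3]
edge1 [0.5936 0.1189 0.24  ] sealer [108.7  -0.4]
edge2 [0.4172 0.1266 0.24  ] sealer [-67.8   0.5]
s1 [0.5777 0.3177 0.25  ] sealer [ 85.1 197.6]
s2 [0.5652 0.2041 0.25  ] sealer [77.1 83.6]
s3 [0.4774 0.2131 0.25  ] sealer [-11.   89.2]
s4 [0.4894 0.3273 0.25  ] sealer [ -3.4 203.8]
stripe [0.5241 0.2327 0.25  ] sealer [ 34.9 110.6]
```

Emit:
step_arm --increments '[{"tx":0,"ty":5,"tz":-40,"ax":0,"ay":0,"az":0,"claw":-1},{"tx":0,"ty":0,"tz":-40,"ax":0,"ay":0,"az":0,"claw":-1},{"tx":0,"ty":0,"tz":-22,"ax":0,"ay":0,"az":0,"claw":-1},{"tx":20,"ty":-1,"tz":0,"ax":0,"ay":0,"az":0,"claw":-1},{"tx":20,"ty":-1,"tz":0,"ax":0,"ay":0,"az":0,"claw":-1},{"tx":15,"ty":-0.5,"tz":0,"ax":0,"ay":0,"az":0,"claw":-1},{"tx":15,"ty":-0.5,"tz":0,"ax":0,"ay":0,"az":0,"claw":-1},{"tx":15,"ty":-0.5,"tz":0,"ax":0,"ay":0,"az":0,"claw":-1},{"tx":15,"ty":-0.5,"tz":0,"ax":0,"ay":0,"az":0,"claw":-1},{"tx":15,"ty":-0.5,"tz":0,"ax":0,"ay":0,"az":0,"claw":-1},{"tx":15,"ty":-0.5,"tz":0,"ax":0,"ay":0,"az":0,"claw":-1},{"tx":10,"ty":-0.5,"tz":0,"ax":0,"ay":0,"az":0,"claw":-1}]'

```text
time_s: 3.2
tcp_pos: [0.5744, 0.1245, 0.2934]
eef_rot: [180.0, 0.0, -2.2]
contact_force: [-2.2, 1.4, -0.1]
gripper_width: 0.0004
```

Emit:
step_arm --increments '[{"tx":2,"ty":0,"tz":0,"ax":0,"ay":0,"az":0,"claw":-1},{"tx":2,"ty":0,"tz":0,"ax":0,"ay":0,"az":0,"claw":-1},{"tx":2,"ty":0,"tz":0,"ax":0,"ay":0,"az":0,"claw":-1}]'

```text
time_s: 3.5
tcp_pos: [0.5787, 0.1245, 0.2937]
eef_rot: [180.0, 0.0, -2.2]
contact_force: [-1.2, -0.8, -0.7]
gripper_width: 0.0003
```

Emit:
step_arm --increments '[{"tx":2,"ty":0,"tz":0,"ax":0,"ay":0,"az":0,"claw":-1},{"tx":2,"ty":0,"tz":0,"ax":0,"ay":0,"az":0,"claw":-1},{"tx":2,"ty":0,"tz":0,"ax":0,"ay":0,"az":0,"claw":-1},{"tx":0,"ty":0,"tz":0,"ax":0,"ay":0,"az":0,"claw":-1}]'

```text
time_s: 3.9
tcp_pos: [0.582, 0.1246, 0.2935]
eef_rot: [180.0, 0.3, -2.2]
contact_force: [-14.8, 2.7, 5.3]
gripper_width: 0.0006
```

Gate at its stop. Now to the slab's +x side.

Emit:
step_arm --increments '[{"tx":-6,"ty":0,"tz":0,"ax":0,"ay":0,"az":0,"claw":-1},{"tx":0,"ty":0,"tz":45,"ax":0,"ay":0,"az":0,"claw":-1},{"tx":0,"ty":0,"tz":45,"ax":0,"ay":0,"az":0,"claw":0.14},{"tx":8,"ty":46,"tz":0,"ax":0,"ay":0,"az":0,"claw":0.14},{"tx":8,"ty":46,"tz":0,"ax":0,"ay":0,"az":0,"claw":0.14},{"tx":8,"ty":46,"tz":0,"ax":0,"ay":0,"az":0,"claw":0.14},{"tx":0,"ty":0,"tz":0,"ax":0,"ay":0,"az":0,"claw":0.14},{"tx":0,"ty":0,"tz":-40,"ax":0,"ay":0,"az":0,"claw":0.14},{"tx":0,"ty":0,"tz":-40,"ax":0,"ay":0,"az":0,"claw":0.14}]'

```text
time_s: 4.8
tcp_pos: [0.6037, 0.2637, 0.3041]
eef_rot: [-179.9, -0.2, -2.1]
contact_force: [0.6, 0.3, -0.8]
gripper_width: 0.0482
```

Run:
```python
from h import *
a=cap('wrist')
cv2.imwrite('pics/7.png',cv2.resize(a['image'],(640,480)))
s=r.get_state();print(s['tcp_pos'],s['eef_rot'],s['time_s'],s['contact_force'],s['gripper_width'])
```

```text
[0.6004355  0.26222254 0.29518072] [179.83344827   0.40645621  -2.21869273] 4.85 [ -3.56708347  -1.26588752 -10.90796204] 0.04905227169223671
```

View pics/7.png

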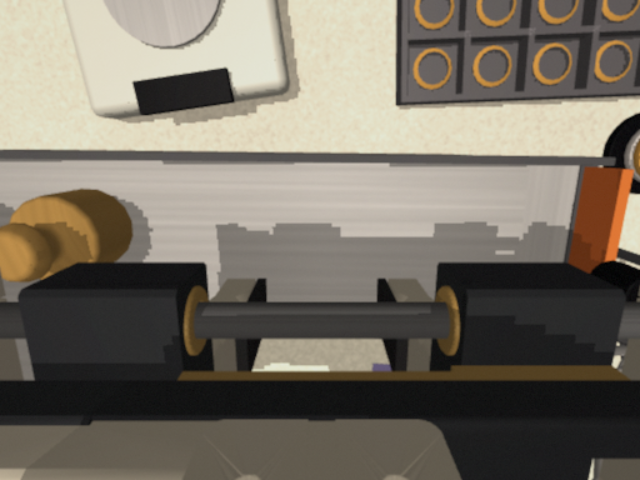

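The view (picture 7) shows the fingers clear of the slab, whose edge is just visible at (300,368) below the gripper. The weight is at (80,240), untouched, and the gate is out to the right at (600,220). Lowering.

Emit:
step_arm --increments '[{"tx":0,"ty":0,"tz":-15,"ax":0,"ay":0,"az":0,"claw":0.14},{"tx":0,"ty":0,"tz":-15,"ax":0,"ay":0,"az":0,"claw":0.14},{"tx":0,"ty":0,"tz":0,"ax":0,"ay":0,"az":0,"claw":0.14},{"tx":0,"ty":0,"tz":0,"ax":0,"ay":0,"az":0,"claw":0.14}]'

```text
time_s: 5.25
tcp_pos: [0.6034, 0.2627, 0.2749]
eef_rot: [-180.0, -0.1, -2.2]
contact_force: [0.0, 0.1, 0.3]
gripper_width: 0.0499
```

Emit:
step_arm --increments '[{"tx":0,"ty":0,"tz":-12,"ax":0,"ay":0,"az":0,"claw":0.14},{"tx":-8,"ty":0,"tz":0,"ax":0,"ay":0,"az":0,"claw":0.14},{"tx":-7,"ty":0.3,"tz":0,"ax":0,"ay":0,"az":0,"claw":0.14},{"tx":-6,"ty":0.3,"tz":0,"ax":0,"ay":0,"az":0,"claw":0.14},{"tx":-6,"ty":0.3,"tz":0,"ax":0,"ay":0,"az":0,"claw":0.14},{"tx":-6,"ty":0.3,"tz":0,"ax":0,"ay":0,"az":0,"claw":0.14},{"tx":-6,"ty":0.2,"tz":0,"ax":0,"ay":0,"az":0,"claw":0.14},{"tx":-6,"ty":0.2,"tz":0,"ax":0,"ay":0,"az":0,"claw":0.14},{"tx":-6,"ty":0.2,"tz":0,"ax":0,"ay":0,"az":0,"claw":0.14},{"tx":-4,"ty":0.2,"tz":0,"ax":0,"ay":0,"az":0,"claw":0.14},{"tx":-2,"ty":0,"tz":0,"ax":0,"ay":0,"az":0,"claw":0.14},{"tx":0,"ty":0,"tz":0,"ax":0,"ay":0,"az":0,"claw":0.14}]'

```text
time_s: 6.45
tcp_pos: [0.5457, 0.2647, 0.2616]
eef_rot: [-180.0, 0.0, -2.2]
contact_force: [0.1, -0.1, 1.2]
gripper_width: 0.0502
```

Emit:
step_arm --increments '[{"tx":10,"ty":0,"tz":0,"ax":0,"ay":0,"az":0,"claw":0.14},{"tx":0,"ty":0,"tz":45,"ax":0,"ay":0,"az":0,"claw":0.14},{"tx":0,"ty":0,"tz":45,"ax":0,"ay":0,"az":0,"claw":0.14},{"tx":0,"ty":0,"tz":30,"ax":0,"ay":0,"az":0,"claw":0.14}]'

```text
time_s: 6.85
tcp_pos: [0.5574, 0.2646, 0.3848]
eef_rot: [-179.9, -0.2, -2.2]
contact_force: [0.7, -0.5, -0.1]
gripper_width: 0.0504
```

Run:
```python
from h import *
s=r.get_state();print(s['tcp_pos'],s['eef_rot'],s['joints'])
```

```text
[0.55737547 0.26461888 0.38480368] [-1.79937422e+02 -1.52980878e-01 -2.22732405e+00] [ 4.35477940e+01  1.18763940e+01  6.44272676e+00  6.62951619e-02
 -8.44147920e+01  4.42186005e+01]
```

Emit:
step_arm --increments '[{"tx":-5,"ty":8,"tz":0,"ax":0,"ay":0,"az":-8.2,"claw":0},{"tx":-6,"ty":8,"tz":0,"ax":0,"ay":0,"az":-8.2,"claw":0},{"tx":-6,"ty":8,"tz":0,"ax":0,"ay":0,"az":-8.2,"claw":0},{"tx":-6,"ty":8,"tz":0,"ax":0,"ay":0,"az":-8.2,"claw":0},{"tx":-6,"ty":8,"tz":0,"ax":0,"ay":0,"az":-8.2,"claw":0},{"tx":-6,"ty":8,"tz":0,"ax":0,"ay":0,"az":-8.2,"claw":0},{"tx":-6,"ty":8,"tz":0,"ax":0,"ay":0,"az":-8.2,"claw":0},{"tx":-6,"ty":8,"tz":0,"ax":0,"ay":0,"az":-8.2,"claw":0},{"tx":-6,"ty":8,"tz":0,"ax":0,"ay":0,"az":-8.2,"claw":0},{"tx":-6,"ty":8,"tz":0,"ax":0,"ay":0,"az":-8.2,"claw":0},{"tx":-3,"ty":7,"tz":0,"ax":0,"ay":0,"az":-8.2,"claw":0},{"tx":0,"ty":0,"tz":0,"ax":0,"ay":0,"az":0,"claw":0}]'

```text
time_s: 8.05
tcp_pos: [0.4943, 0.3524, 0.3811]
eef_rot: [180.0, -0.0, -92.5]
contact_force: [0.3, 0.6, 0.1]
gripper_width: 0.044
```

Run:
```python
from h import *
a=cap('wrist')
cv2.imwrite('pics/8.png',cv2.resize(a['image'],(768,576)))
s=r.get_state();print(s['tcp_pos'],s['eef_rot'],s['time_s'],s['contact_force'],s['gripper_width'])
```

```text
[0.49442891 0.3519408  0.38120801] [ 1.79985947e+02 -3.18160764e-02 -9.22096680e+01] 8.1 [ 0.00735494  0.05896207 -0.22580955] 0.04384082035827627
```

View pics/8.png

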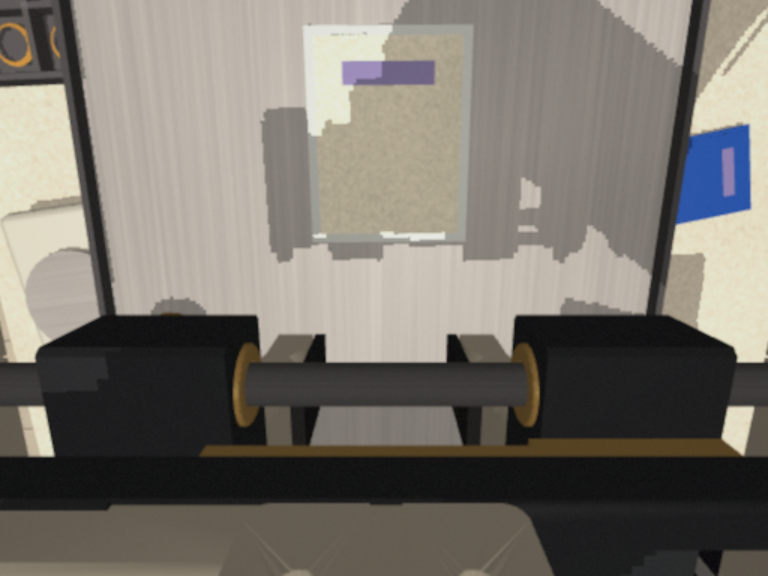

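The slab now lies square and near the centre. Its corners are (304,26), (473,26), (464,242) and (312,242).

Run:
```python
from h import *
a=load('wrist')
o=np.array([.486,.1235]);th=np.radians(-2.3)
R=np.array([[np.cos(th),np.sin(th)],[-np.sin(th),np.cos(th)]])
for u,v in [(304,26),(473,26),(464,242),(312,242)]:
    X=pt(a,u/1.5,v/1.5,.25);print(X.round(4),(R@(X[:2]-o)*1000).round(1))
print(R@(np.array([.4944,.3519])-o))
```

```text
[0.5301 0.2084 0.25  ] [40.6 86.6]
[0.4411 0.2124 0.25  ] [-48.5  87. ]
[0.4462 0.3266 0.25  ] [-47.9 201.4]
[0.5354 0.3226 0.25  ] [ 41.4 201. ]
[-0.00077287  0.22855311]
```

Emit:
step_arm --increments '[{"tx":0,"ty":0,"tz":-45,"ax":0,"ay":0,"az":0,"claw":0},{"tx":0,"ty":0,"tz":-45,"ax":0,"ay":0,"az":0,"claw":0},{"tx":0,"ty":0,"tz":-29,"ax":0,"ay":0,"az":0,"claw":0},{"tx":-0.2,"ty":-6,"tz":0,"ax":0,"ay":0,"az":0,"claw":0},{"tx":-0.2,"ty":-6,"tz":0,"ax":0,"ay":0,"az":0,"claw":0},{"tx":-0.4,"ty":-10,"tz":0,"ax":0,"ay":0,"az":0,"claw":0},{"tx":-0.4,"ty":-10,"tz":0,"ax":0,"ay":0,"az":0,"claw":0},{"tx":-0.4,"ty":-10,"tz":0,"ax":0,"ay":0,"az":0,"claw":0},{"tx":-0.4,"ty":-10,"tz":0,"ax":0,"ay":0,"az":0,"claw":0},{"tx":-0.4,"ty":-10,"tz":0,"ax":0,"ay":0,"az":0,"claw":0},{"tx":-0.4,"ty":-10,"tz":0,"ax":0,"ay":0,"az":0,"claw":0},{"tx":-0.4,"ty":-10,"tz":0,"ax":0,"ay":0,"az":0,"claw":0}]'

```text
time_s: 9.3
tcp_pos: [0.4907, 0.2688, 0.2627]
eef_rot: [-180.0, 0.0, -92.4]
contact_force: [0.4, -0.3, -0.4]
gripper_width: 0.0437
```

Run:
```python
from h import *
a=cap('wrist')
cv2.imwrite('pics/9.png',cv2.resize(a['image'],(640,480)))
s=r.get_state();print(s['tcp_pos'],s['eef_rot'],s['time_s'],s['contact_force'],s['gripper_width'])
```

```text
[0.49044429 0.26764835 0.26277609] [ 1.79992126e+02 -1.14072526e-02 -9.24305287e+01] 9.35 [-0.60287934 -1.99054603 -0.4868951 ] 0.04344631058653849
```

View pics/9.png

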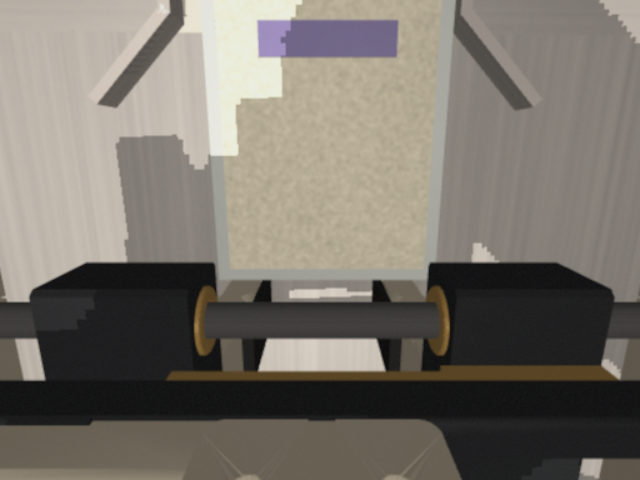

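The slab is square on the fingers (rear edge at v≈275) and entering between the cheeks. It sits about 3 mm towards -x but is clear on both sides. I'll keep pushing to the tipping point.

Emit:
step_arm --increments '[{"tx":0,"ty":-10,"tz":0,"ax":0,"ay":0,"az":0,"claw":0},{"tx":0,"ty":-10,"tz":0,"ax":0,"ay":0,"az":0,"claw":0},{"tx":0,"ty":-10,"tz":0,"ax":0,"ay":0,"az":0,"claw":0},{"tx":0,"ty":-10,"tz":0,"ax":0,"ay":0,"az":0,"claw":0},{"tx":-0.4,"ty":-10,"tz":0,"ax":0,"ay":0,"az":0,"claw":0},{"tx":-0.4,"ty":-10,"tz":0,"ax":0,"ay":0,"az":0,"claw":0},{"tx":-0.4,"ty":-10,"tz":0,"ax":0,"ay":0,"az":0,"claw":0},{"tx":-0.4,"ty":-10,"tz":0,"ax":0,"ay":0,"az":0,"claw":0},{"tx":-0.4,"ty":-10,"tz":0,"ax":0,"ay":0,"az":0,"claw":0},{"tx":-0.4,"ty":-10,"tz":0,"ax":0,"ay":0,"az":0,"claw":0},{"tx":-0.4,"ty":-10,"tz":0,"ax":0,"ay":0,"az":0,"claw":0},{"tx":-0.4,"ty":-9,"tz":0,"ax":0,"ay":0,"az":0,"claw":0}]'

```text
time_s: 10.55
tcp_pos: [0.4875, 0.1498, 0.2626]
eef_rot: [180.0, -0.0, -92.4]
contact_force: [-0.8, -0.1, 0.5]
gripper_width: 0.0439
```

Emit:
step_arm --increments '[{"tx":0,"ty":0,"tz":0,"ax":0,"ay":0,"az":0,"claw":0},{"tx":0,"ty":10,"tz":0,"ax":0,"ay":0,"az":0,"claw":0},{"tx":0,"ty":0,"tz":45,"ax":0,"ay":0,"az":0,"claw":0},{"tx":0,"ty":0,"tz":45,"ax":0,"ay":0,"az":0,"claw":0},{"tx":0,"ty":0,"tz":40,"ax":0,"ay":0,"az":0,"claw":0},{"tx":0,"ty":0,"tz":0,"ax":0,"ay":0,"az":0,"claw":0}]'

```text
time_s: 11.15
tcp_pos: [0.4896, 0.1622, 0.3987]
eef_rot: [-179.5, 0.3, -92.4]
contact_force: [1.0, -0.2, -0.7]
gripper_width: 0.0435
```

Run:
```python
from h import *
a=cap('wrist'); b=cap('top')
im=np.hstack([a['image'],np.zeros((384,1,3),np.uint8)])
B=cv2.resize(ortho(b,.022,.25,.65,-.42,-.1,1000),(410,512))
A=cv2.resize(a['image'],(390,292)); out=np.zeros((512,800,3),np.uint8);out[:292,:390]=A;out[:,390:]=B
cv2.imwrite('pics/10.png',out)
s=r.get_state();print(s['tcp_pos'],s['eef_rot'],s['time_s'],s['contact_force'],s['gripper_width'])
```

```text
[0.48778532 0.1618211  0.39341303] [-1.79917108e+02  9.66231081e-02 -9.23758461e+01] 11.25 [ 0.15727411  0.74498033 -1.80789499] 0.044052936548288325
```

View pics/10.png

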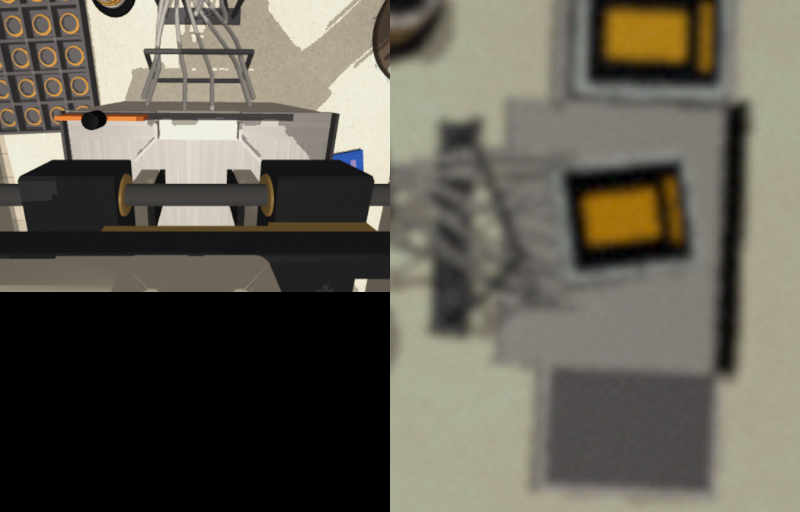

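The gate is open (orange at (110,117) in the left view). The slab lies gold side up in the landing bay at (628,220) in the right view, about 9 mm to +x and a few degrees askew. Next I move over the tray for a near look.

Emit:
step_arm --increments '[{"tx":-6,"ty":-38,"tz":0,"ax":0,"ay":0,"az":7.5,"claw":-0.5},{"tx":-6,"ty":-38,"tz":0,"ax":0,"ay":0,"az":7.5,"claw":-0.5},{"tx":-6,"ty":-38,"tz":0,"ax":0,"ay":0,"az":7.5,"claw":-0.5},{"tx":-6,"ty":-38,"tz":0,"ax":0,"ay":0,"az":7.5,"claw":-0.5},{"tx":-6,"ty":-38,"tz":0,"ax":0,"ay":0,"az":7.5,"claw":-0.5},{"tx":-6,"ty":-38,"tz":0,"ax":0,"ay":0,"az":7.5,"claw":-0.5},{"tx":-6,"ty":-38,"tz":0,"ax":0,"ay":0,"az":7.5,"claw":-0.5},{"tx":-6,"ty":-38,"tz":0,"ax":0,"ay":0,"az":7.5,"claw":-0.5},{"tx":-6,"ty":-38,"tz":0,"ax":0,"ay":0,"az":7.5,"claw":-0.5},{"tx":-6,"ty":-38,"tz":0,"ax":0,"ay":0,"az":7.5,"claw":-0.5},{"tx":-6,"ty":-38,"tz":0,"ax":0,"ay":0,"az":7.5,"claw":-0.5},{"tx":-6,"ty":-38,"tz":0,"ax":0,"ay":0,"az":7.5,"claw":-0.5}]'

```text
time_s: 12.45
tcp_pos: [0.4151, -0.2964, 0.3913]
eef_rot: [-180.0, 0.1, -2.1]
contact_force: [1.5, 0.9, -0.2]
gripper_width: 0.0219
```

Run:
```python
from h import *
a=cap('wrist')
cv2.imwrite('pics/11.png',cv2.resize(a['image'],(768,576)))
s=r.get_state();print(s['tcp_pos'],s['eef_rot'],s['time_s'],s['contact_force'],s['gripper_width'],s['joints'])
```

```text
[ 0.41439558 -0.30009006  0.39068013] [179.97565204   0.22240411  -1.35045194] 12.5 [ 0.3511533  -3.64299469  0.55954893] 0.021878190590473422 [-1.38399220e+01  1.39406164e+00 -4.88992455e+00  7.22743266e-02
 -8.39278943e+01  1.02481739e+02]
```

View pics/11.png

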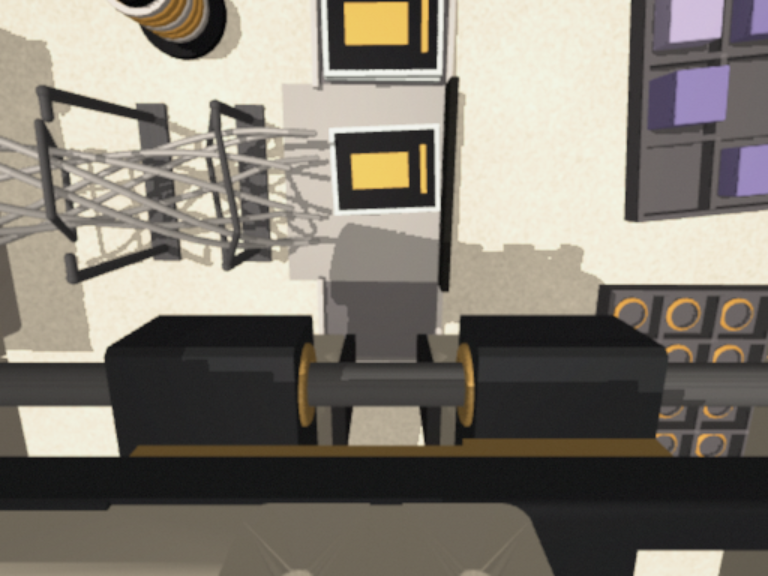

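The slab is gold side up at (385,169) with corners (330,130), (437,124), (439,208) and (334,214), resting near the stop plate at (450,185). The pile's lower edge is at v≈75–80, and the empty pocket's inner edge runs (330,282)–(436,284).

Run:
```python
from h import *
a=load('wrist')
o=np.array([.486,.1235]);th=np.radians(-2.3)
R=np.array([[np.cos(th),np.sin(th)],[-np.sin(th),np.cos(th)]])
for n,u,v,z in [('s',330,130,.022),('s',437,124,.022),('s',439,208,.022),('s',334,214,.022),('pocket',330,282,.012),('pocket',436,284,.012),('pile',322,75,.044),('pile',442,80,.044),('stop',445,78,.058),('cageend',332,240,.04)]:
    X=pt(a,u/1.5,v/1.5,z);print(n,X.round(4),(R@(X[:2]-o)*1000).round(1))
for xy in [(84,-446),(90,-446),(-96,-446),(-98,-425),(54.5,-446)]: print(xy,(o+R.T@(np.array(xy)/1000)).round(4))
```

```text
s [ 0.5263 -0.2432  0.022 ] [  55.  -364.8]
s [ 0.528  -0.3548  0.022 ] [  61.2 -476.3]
s [ 0.4417 -0.3561  0.022 ] [ -25. -481.]
s [ 0.4395 -0.2418  0.022 ] [ -31.8 -366.9]
pocket [ 0.3615 -0.231   0.012 ] [-110.2 -359.2]
pocket [ 0.3546 -0.353   0.012 ] [-112.2 -481.4]
pile [ 0.5751 -0.2413  0.044 ] [ 103.6 -360.9]
pile [ 0.5662 -0.3577  0.044 ] [  99.5 -477.6]
stop [ 0.5654 -0.3589  0.058 ] [  98.7 -478.8]
cageend [ 0.4137 -0.2399  0.04  ] [ -57.7 -366. ]
(84, -446) [ 0.552  -0.3255]
(90, -446) [ 0.558  -0.3258]
(-96, -446) [ 0.3722 -0.3183]
(-98, -425) [ 0.371  -0.2972]
(54.5, -446) [ 0.5226 -0.3243]
```

Run:
```python
from h import *
a=cap('wrist'); X=cloud(a); s=r.get_state(); print(s['tcp_pos'],s['eef_rot'])
o=np.array([.485,.1235]);th=np.radians(-2.9)
R=np.array([[np.cos(th),np.sin(th)],[-np.sin(th),np.cos(th)]])
S=(X[...,:2]-o)@R.T; z=X[...,2]
ok=np.isfinite(z)&(abs(S[...,0])<.09)&(S[...,1]>-.40)&(S[...,1]<-.25)
for lo,hi in [(.03,.06),(.06,.08),(.08,.1),(.1,.13),(.13,.2)]:
    m=ok&(z>lo)&(z<hi)
    if m.sum(): 
        P=S[m]; i=np.argsort(P[:,1])[:4]; print(lo,hi,m.sum(),(P[i]*1000).round(0).tolist(), X[m][i].round(3)[0])
# stop plate and pile
m=(abs(z-.058)<.004)&(abs(S[...,0])<.09)&(S[...,1]<-.46); print('stop',np.percentile(S[m][:,1]*1000,[2,98]).round(1))
m=(abs(z-.044)<.005)&(S[...,0]>.07)&(S[...,0]<.2)&(abs(S[...,1]+.42)<.04); print('pile x',np.percentile(S[m][:,0]*1000,[1,99]).round(1))
# slab by white/black/gold: depth above floor
im=a['image'].astype(int)
m=(abs(z-.022)<.004)&(abs(S[...,0])<.09)&(abs(S[...,1]+.42)<.07)
mm=m.astype(np.uint8); mm=cv2.morphologyEx(mm,cv2.MORPH_OPEN,np.ones((5,5)))
rc=cv2.minAreaRect((S[mm>0]*1000).astype(np.float32)); print('slab',rc); print(cv2.boxPoints(rc).round(1))
```

```text
[ 0.41471284 -0.29807124  0.39042997] [-179.97067975    0.22161787   -2.24373185]
0.03 0.06 312 [[-29.0, -353.0], [-30.0, -353.0], [31.0, -352.0], [32.0, -352.0]] [ 0.439 -0.227  0.037]
0.06 0.08 613 [[52.0, -357.0], [-50.0, -357.0], [-49.0, -357.0], [51.0, -356.0]] [ 0.519 -0.235  0.076]
0.08 0.1 695 [[53.0, -352.0], [-49.0, -352.0], [-51.0, -351.0], [-49.0, -350.0]] [ 0.52  -0.23   0.081]
0.1 0.13 1099 [[-16.0, -338.0], [-15.0, -338.0], [20.0, -337.0], [-14.0, -337.0]] [ 0.451 -0.213  0.103]
0.13 0.2 1071 [[-29.0, -306.0], [-30.0, -306.0], [-31.0, -306.0], [-28.0, -306.0]] [ 0.441 -0.181  0.16 ]
stop [-746.4 -481.8]
pile x [109.4 172.6]
slab ((19.529653549194336, -422.10992431640625), (90.12139892578125, 116.84874725341797), 2.9029288291931152)
[[ -28.4 -366. ]
 [ -22.5 -482.7]
 [  67.5 -478.2]
 [  61.6 -361.5]]
```

The settled scan puts the slab at sealer (19.5, -422), about 3° askew, and the cage's high rods end at y≈-352. I'll go down beside its +x edge with the jaws along y, leaning the tool 6° away from the chute.

Emit:
step_arm --increments '[{"tx":45,"ty":-8,"tz":0,"ax":2,"ay":0,"az":-0.5,"claw":-0.45},{"tx":45,"ty":-8,"tz":0,"ax":2,"ay":0,"az":0,"claw":-0.45},{"tx":46,"ty":-9,"tz":0,"ax":2,"ay":0,"az":0,"claw":-0.45},{"tx":0,"ty":0,"tz":-45,"ax":0,"ay":0,"az":0,"claw":-0.45},{"tx":0,"ty":0,"tz":-45,"ax":0,"ay":0,"az":0,"claw":-0.45},{"tx":0,"ty":0,"tz":-45,"ax":0,"ay":0,"az":0,"claw":-0.45},{"tx":0,"ty":0,"tz":-45,"ax":0,"ay":0,"az":0,"claw":-0.45},{"tx":0,"ty":0,"tz":-45,"ax":0,"ay":0,"az":0,"claw":-0.45},{"tx":0,"ty":0,"tz":-40,"ax":0,"ay":0,"az":0,"claw":-0.45},{"tx":0,"ty":0,"tz":0,"ax":0,"ay":0,"az":0,"claw":-0.45},{"tx":0,"ty":0,"tz":0,"ax":0,"ay":0,"az":0,"claw":-0.45}]'

```text
time_s: 13.65
tcp_pos: [0.5516, -0.3199, 0.1273]
eef_rot: [-174.0, 0.4, -2.9]
contact_force: [0.1, 0.1, 1.5]
gripper_width: 0.0237
```

Emit:
step_arm --increments '[{"tx":-1,"ty":-3,"tz":-30,"ax":0,"ay":0,"az":0,"claw":-0.45},{"tx":0,"ty":0,"tz":-30,"ax":0,"ay":0,"az":0,"claw":-0.45},{"tx":0,"ty":0,"tz":-15,"ax":0,"ay":0,"az":0,"claw":-0.45},{"tx":0,"ty":0,"tz":0,"ax":0,"ay":0,"az":0,"claw":-0.45},{"tx":0,"ty":0,"tz":-10,"ax":0,"ay":0,"az":0,"claw":-0.45},{"tx":0,"ty":0,"tz":0,"ax":0,"ay":0,"az":0,"claw":-0.45},{"tx":0,"ty":0,"tz":0,"ax":0,"ay":0,"az":0,"claw":-0.45}]'

```text
time_s: 14.35
tcp_pos: [0.5511, -0.3235, 0.0436]
eef_rot: [-174.0, 0.2, -2.9]
contact_force: [0.0, -0.3, 1.3]
gripper_width: 0.0239
```

Emit:
step_arm --increments '[{"tx":0,"ty":0,"tz":-7,"ax":0,"ay":0,"az":0,"claw":-0.45},{"tx":0,"ty":0,"tz":0,"ax":0,"ay":0,"az":0,"claw":-0.45},{"tx":-6,"ty":0.3,"tz":0,"ax":0,"ay":0,"az":0,"claw":-0.45},{"tx":-6,"ty":0.3,"tz":0,"ax":0,"ay":0,"az":0,"claw":-0.45},{"tx":-6,"ty":0.3,"tz":0,"ax":0,"ay":0,"az":0,"claw":-0.45},{"tx":-6,"ty":0.3,"tz":0,"ax":0,"ay":0,"az":0,"claw":-0.45},{"tx":-8,"ty":0.4,"tz":0,"ax":0,"ay":0,"az":0,"claw":-0.45},{"tx":-8,"ty":0.4,"tz":0,"ax":0,"ay":0,"az":0,"claw":-0.45}]'

```text
time_s: 15.15
tcp_pos: [0.5099, -0.3213, 0.0357]
eef_rot: [-174.0, 0.3, -2.9]
contact_force: [0.1, 0.7, 0.6]
gripper_width: 0.0242
```

Emit:
step_arm --increments '[{"tx":-10,"ty":0.5,"tz":0,"ax":0,"ay":0,"az":0,"claw":-0.45},{"tx":-10,"ty":0.5,"tz":0,"ax":0,"ay":0,"az":0,"claw":-0.45},{"tx":-10,"ty":0.5,"tz":0,"ax":0,"ay":0,"az":0,"claw":-0.45},{"tx":-10,"ty":0.5,"tz":0,"ax":0,"ay":0,"az":0,"claw":-0.45}]'

```text
time_s: 15.55
tcp_pos: [0.4696, -0.3193, 0.0357]
eef_rot: [-174.0, 0.3, -2.9]
contact_force: [1.6, 0.4, 0.9]
gripper_width: 0.0245
```

```bash
cat > slab.py <<'E'
from h import *
for cam in ('top','wrist'):
    a=cap(cam); X=cloud(a); z=X[...,2]
    o=np.array([.485,.1235]);th=np.radians(-2.9)
    R=np.array([[np.cos(th),np.sin(th)],[-np.sin(th),np.cos(th)]])
    S=(X[...,:2]-o)@R.T; im=a['image'].astype(int)
    gold=(im[...,2]>130)&(im[...,1]>90)&(im[...,0]<.6*im[...,1])&(abs(z-.022)<.015)
    m=gold&(abs(S[...,1]+.42)<.075)&(S[...,0]<.09)&(S[...,0]>-.22)
    if m.sum()>20:
        rc=cv2.minAreaRect((S[m]*1000).astype(np.float32)); print(cam,m.sum(),'gold rect',np.round(rc[0],1),np.round(rc[1],1),round(rc[2],1),'med z',np.median(z[m]).round(4))
    else: print(cam,'gold px',m.sum())
s=r.get_state();print(s['tcp_pos'],s['eef_rot'],s['time_s'],s['contact_force'])
E
python3 slab.py
```

```text
top gold px 0
wrist gold px 0
[ 0.46881645 -0.31908759  0.03556131] [-173.97795806    0.35258237   -2.92896865] 15.65 [-0.07114544  0.25143241 -0.06990021]
```

Emit:
step_arm --increments '[{"tx":-10,"ty":0.5,"tz":0,"ax":0,"ay":0,"az":0,"claw":-0.45},{"tx":-10,"ty":0.5,"tz":0,"ax":0,"ay":0,"az":0,"claw":-0.45},{"tx":-10,"ty":0.5,"tz":0,"ax":0,"ay":0,"az":0,"claw":-0.45},{"tx":-10,"ty":0.5,"tz":0,"ax":0,"ay":0,"az":0,"claw":-0.45},{"tx":-10,"ty":0.5,"tz":0,"ax":0,"ay":0,"az":0,"claw":-0.45},{"tx":-10,"ty":0.5,"tz":0,"ax":0,"ay":0,"az":0,"claw":-0.45},{"tx":-10,"ty":0.5,"tz":0,"ax":0,"ay":0,"az":0,"claw":-0.45},{"tx":-10,"ty":0.5,"tz":0,"ax":0,"ay":0,"az":0,"claw":-0.45},{"tx":0,"ty":0,"tz":0,"ax":0,"ay":0,"az":0,"claw":-0.45}]'

```text
time_s: 16.55
tcp_pos: [0.3887, -0.315, 0.0354]
eef_rot: [-174.0, 0.4, -2.9]
contact_force: [0.7, -0.3, 0.1]
gripper_width: 0.0243
```

Run:
```python
from h import *
b=cap('top');c=cap('scene')
X=cloud(c);z=X[...,2];im=c['image'].astype(int)
g=(im[...,2]>130)&(im[...,1]>90)&(im[...,0]<.6*im[...,1])&(abs(z-.022)<.012)&(X[...,1]<-.2)&(X[...,0]<.5)
print(g.sum(), X[g].mean(0) if g.sum() else '')
s=r.get_state();print(s['tcp_pos'],s['eef_rot'],s['time_s'],s['contact_force'],s['joints'])
```

```text
43 [ 0.33424514 -0.3615351   0.02105778]
[ 0.3901637  -0.31532859  0.0355387 ] [-174.00161701    0.31657902   -2.90867014] 16.65 [ 0.99897874 -0.16412355  0.03231832] [-20.97522029  20.427411   -28.99398405  -8.22516368 -43.04103769
 114.18678072]
```

Emit:
step_arm --increments '[{"tx":-5,"ty":0.3,"tz":0,"ax":0,"ay":0,"az":0,"claw":-0.45},{"tx":-5,"ty":0.3,"tz":0,"ax":0,"ay":0,"az":0,"claw":-0.45},{"tx":-5,"ty":0.2,"tz":0,"ax":0,"ay":0,"az":0,"claw":-0.45},{"tx":-3,"ty":0.2,"tz":0,"ax":0,"ay":0,"az":0,"claw":-0.45},{"tx":0,"ty":0,"tz":0,"ax":0,"ay":0,"az":0,"claw":-0.45}]'

```text
time_s: 17.15
tcp_pos: [0.3723, -0.3143, 0.0357]
eef_rot: [-174.0, 0.3, -2.9]
contact_force: [1.2, -0.3, 0.7]
gripper_width: 0.0244
```

Emit:
step_arm --increments '[{"tx":-2,"ty":0,"tz":0,"ax":0,"ay":0,"az":0,"claw":-0.45},{"tx":-2,"ty":0,"tz":0,"ax":0,"ay":0,"az":0,"claw":-0.45},{"tx":0,"ty":0,"tz":0,"ax":0,"ay":0,"az":0,"claw":-0.45}]'

```text
time_s: 17.45
tcp_pos: [0.3689, -0.3145, 0.0358]
eef_rot: [-174.0, 0.2, -2.9]
contact_force: [2.9, 0.5, 2.3]
gripper_width: 0.0241
```

Emit:
step_arm --increments '[{"tx":-1.5,"ty":0,"tz":0,"ax":0,"ay":0,"az":0,"claw":-0.45},{"tx":0,"ty":0,"tz":0,"ax":0,"ay":0,"az":0,"claw":-0.45}]'

```text
time_s: 17.65
tcp_pos: [0.3686, -0.3147, 0.036]
eef_rot: [-174.1, 0.1, -2.9]
contact_force: [5.5, 2.2, 0.5]
gripper_width: 0.0239
```

Emit:
step_arm --increments '[{"tx":-1.5,"ty":0,"tz":0,"ax":0,"ay":0,"az":0,"claw":-0.45},{"tx":0,"ty":0,"tz":0,"ax":0,"ay":0,"az":0,"claw":-0.45}]'

```text
time_s: 17.85
tcp_pos: [0.3684, -0.315, 0.0362]
eef_rot: [-174.1, -0.0, -2.9]
contact_force: [9.3, 3.1, -0.0]
gripper_width: 0.0236
```

The force rises with no further travel, so the slab is against the wall. I'll back off and check.

Emit:
step_arm --increments '[{"tx":8,"ty":0,"tz":0,"ax":0,"ay":0,"az":0,"claw":-0.45},{"tx":8,"ty":0,"tz":0,"ax":0,"ay":0,"az":0,"claw":-0.45},{"tx":0,"ty":0,"tz":45,"ax":0,"ay":0,"az":0,"claw":-0.45},{"tx":0,"ty":0,"tz":45,"ax":0,"ay":0,"az":0,"claw":-0.45},{"tx":0,"ty":0,"tz":45,"ax":0,"ay":0,"az":0,"claw":-0.45},{"tx":0,"ty":0,"tz":45,"ax":-3,"ay":0,"az":0,"claw":-0.45},{"tx":35,"ty":20,"tz":20,"ax":-3,"ay":0,"az":0,"claw":-0.45},{"tx":35,"ty":30,"tz":0,"ax":0,"ay":0,"az":0,"claw":-0.45},{"tx":35,"ty":30,"tz":0,"ax":0,"ay":0,"az":0,"claw":-0.45},{"tx":35,"ty":30,"tz":0,"ax":0,"ay":0,"az":0,"claw":-0.45},{"tx":0,"ty":30,"tz":0,"ax":0,"ay":0,"az":0,"claw":-0.45},{"tx":0,"ty":30,"tz":0,"ax":0,"ay":0,"az":0,"claw":-0.45}]'

```text
time_s: 19.05
tcp_pos: [0.5216, -0.1429, 0.2343]
eef_rot: [180.0, 0.2, -2.9]
contact_force: [0.2, 0.7, -0.1]
gripper_width: 0.0236
```

```bash
python3 slab.py
python3 - <<'E'
from h import *
b=load('top'); cv2.imwrite('pics/12.png',cv2.resize(ortho(b,.022,.22,.48,-.40,-.16,2200),(528,572)))
E
```

```text
top 129 gold rect [-148.7 -412.3] [55.1 33.3] 87.6 med z 0.0224
wrist gold px 0
[ 0.52125057 -0.14174592  0.23484211] [ 1.79995819e+02  1.25650206e-01 -2.75296326e+00] 19.15 [-0.52586405 -1.05125088 -0.22193862]
```

View pics/12.png

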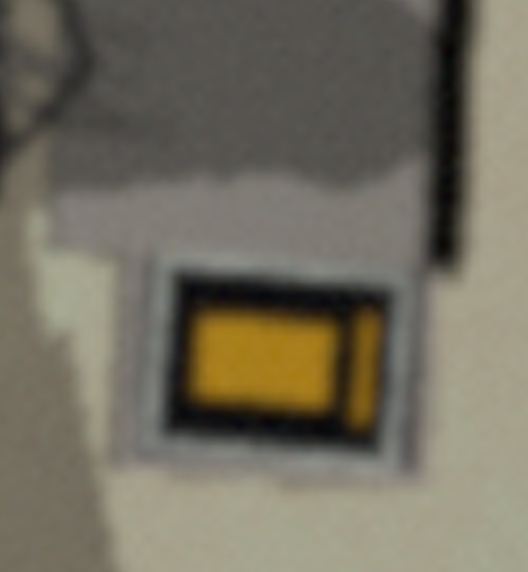

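The picture shows the slab gold side up in the pocket at (280,360), at the outer wall. It is still about 2–2.5° askew, with the chute-side end lagging by a couple of mm. There is time, so I'll nudge that end with closed fingers, jaws along x, clear of the chute.

Emit:
step_arm --increments '[{"tx":-10,"ty":-12,"tz":0,"ax":0,"ay":0,"az":-8,"claw":-1},{"tx":-10,"ty":-12,"tz":0,"ax":0,"ay":0,"az":-8,"claw":-1},{"tx":-10,"ty":-12,"tz":0,"ax":0,"ay":0,"az":-8,"claw":-1},{"tx":-10,"ty":-12,"tz":0,"ax":0,"ay":0,"az":-8,"claw":-1},{"tx":-10,"ty":-12,"tz":0,"ax":0,"ay":0,"az":-8,"claw":-1},{"tx":-10,"ty":-12,"tz":0,"ax":0,"ay":0,"az":-8,"claw":-1},{"tx":-10,"ty":-12,"tz":0,"ax":0,"ay":0,"az":-8,"claw":-1},{"tx":-10,"ty":-12,"tz":0,"ax":0,"ay":0,"az":-8,"claw":-1},{"tx":-10,"ty":-12,"tz":0,"ax":0,"ay":0,"az":-8,"claw":-1},{"tx":-10,"ty":-12,"tz":0,"ax":0,"ay":0,"az":-8,"claw":-1},{"tx":-10,"ty":-12,"tz":0,"ax":0,"ay":0,"az":-8,"claw":-1},{"tx":-6,"ty":-6,"tz":0,"ax":0,"ay":0,"az":-2,"claw":-1}]'

```text
time_s: 20.35
tcp_pos: [0.4043, -0.2832, 0.2352]
eef_rot: [179.9, -0.0, -93.2]
contact_force: [-0.1, -0.2, 0.9]
gripper_width: 0.0007
```

Emit:
step_arm --increments '[{"tx":0,"ty":0,"tz":0,"ax":0,"ay":0,"az":0,"claw":-1},{"tx":0,"ty":0,"tz":-45,"ax":0,"ay":0,"az":0,"claw":-1},{"tx":0,"ty":0,"tz":-45,"ax":0,"ay":0,"az":0,"claw":-1},{"tx":0,"ty":0,"tz":-45,"ax":0,"ay":0,"az":0,"claw":-1},{"tx":0,"ty":0,"tz":-35,"ax":0,"ay":0,"az":0,"claw":-1},{"tx":0,"ty":0,"tz":0,"ax":0,"ay":0,"az":0,"claw":-1},{"tx":0,"ty":0,"tz":0,"ax":0,"ay":0,"az":0,"claw":-1}]'

```text
time_s: 21.05
tcp_pos: [0.4059, -0.2823, 0.0659]
eef_rot: [179.9, -0.0, -92.8]
contact_force: [-0.1, 0.4, 0.8]
gripper_width: 0.0006
```

Emit:
step_arm --increments '[{"tx":0,"ty":2,"tz":-16,"ax":0,"ay":0,"az":0,"claw":-1},{"tx":0,"ty":0,"tz":-15,"ax":0,"ay":0,"az":0,"claw":-1},{"tx":0,"ty":0,"tz":0,"ax":0,"ay":0,"az":0,"claw":-1},{"tx":-8,"ty":0,"tz":0,"ax":0,"ay":0,"az":0,"claw":-1},{"tx":-6,"ty":0,"tz":0,"ax":0,"ay":0,"az":0,"claw":-1},{"tx":-3,"ty":0,"tz":0,"ax":0,"ay":0,"az":0,"claw":-1},{"tx":0,"ty":0,"tz":0,"ax":0,"ay":0,"az":0,"claw":-1}]'

```text
time_s: 21.75
tcp_pos: [0.3883, -0.2804, 0.0354]
eef_rot: [-179.9, -0.0, -92.9]
contact_force: [0.0, 0.7, -0.2]
gripper_width: 0.0001
```

Emit:
step_arm --increments '[{"tx":-2,"ty":0,"tz":0,"ax":0,"ay":0,"az":0,"claw":-1},{"tx":-2,"ty":0,"tz":0,"ax":0,"ay":0,"az":0,"claw":-1},{"tx":0,"ty":0,"tz":0,"ax":0,"ay":0,"az":0,"claw":-1}]'

```text
time_s: 22.05
tcp_pos: [0.3843, -0.2803, 0.0345]
eef_rot: [180.0, -0.0, -92.9]
contact_force: [-0.4, -0.0, 1.0]
gripper_width: 0.0003
```

Emit:
step_arm --increments '[{"tx":-2,"ty":0,"tz":0,"ax":0,"ay":0,"az":0,"claw":-1},{"tx":0,"ty":0,"tz":0,"ax":0,"ay":0,"az":0,"claw":-1}]'

```text
time_s: 22.25
tcp_pos: [0.3823, -0.2803, 0.0344]
eef_rot: [180.0, -0.0, -92.9]
contact_force: [-0.2, -1.2, -0.1]
gripper_width: 0.0008
```

Emit:
step_arm --increments '[{"tx":-2,"ty":0,"tz":0,"ax":0,"ay":0,"az":0,"claw":-1},{"tx":0,"ty":0,"tz":0,"ax":0,"ay":0,"az":0,"claw":-1}]'

```text
time_s: 22.45
tcp_pos: [0.3803, -0.2803, 0.0345]
eef_rot: [180.0, -0.0, -92.9]
contact_force: [0.3, 0.1, -0.9]
gripper_width: 0.0004
```

Emit:
step_arm --increments '[{"tx":-2,"ty":0,"tz":0,"ax":0,"ay":0,"az":0,"claw":-1},{"tx":0,"ty":0,"tz":0,"ax":0,"ay":0,"az":0,"claw":-1}]'

```text
time_s: 22.65
tcp_pos: [0.3783, -0.2803, 0.0345]
eef_rot: [180.0, -0.0, -92.9]
contact_force: [0.4, 0.2, -0.3]
gripper_width: 0.0002
```

Emit:
step_arm --increments '[{"tx":-2,"ty":0,"tz":0,"ax":0,"ay":0,"az":0,"claw":-1},{"tx":0,"ty":0,"tz":0,"ax":0,"ay":0,"az":0,"claw":-1}]'

```text
time_s: 22.85
tcp_pos: [0.3765, -0.2803, 0.0346]
eef_rot: [-180.0, -0.0, -92.9]
contact_force: [0.8, -0.2, -0.0]
gripper_width: 0.0005
```

Emit:
step_arm --increments '[{"tx":-2,"ty":0,"tz":0,"ax":0,"ay":0,"az":0,"claw":-1},{"tx":0,"ty":0,"tz":0,"ax":0,"ay":0,"az":0,"claw":-1}]'

```text
time_s: 23.05
tcp_pos: [0.3749, -0.2804, 0.0347]
eef_rot: [-179.9, -0.0, -92.9]
contact_force: [2.3, 0.0, -0.4]
gripper_width: 0.0003
```

Emit:
step_arm --increments '[{"tx":-2,"ty":0,"tz":0,"ax":0,"ay":0,"az":0,"claw":-1},{"tx":0,"ty":0,"tz":0,"ax":0,"ay":0,"az":0,"claw":-1}]'

```text
time_s: 23.25
tcp_pos: [0.3746, -0.2806, 0.0352]
eef_rot: [-179.8, -0.1, -92.9]
contact_force: [5.7, 1.6, -0.4]
gripper_width: 0.0003
```

The end moved about 2 mm and then met the wall. I'll withdraw and check numerically, since all 12 picture views are used.

Emit:
step_arm --increments '[{"tx":8,"ty":0,"tz":0,"ax":0,"ay":0,"az":0,"claw":-1},{"tx":10,"ty":0,"tz":0,"ax":0,"ay":0,"az":0,"claw":-1},{"tx":0,"ty":0,"tz":45,"ax":0,"ay":0,"az":0,"claw":-1},{"tx":0,"ty":0,"tz":45,"ax":0,"ay":0,"az":0,"claw":-1},{"tx":0,"ty":0,"tz":45,"ax":0,"ay":0,"az":0,"claw":-1},{"tx":0,"ty":0,"tz":45,"ax":0,"ay":0,"az":0,"claw":-1},{"tx":35,"ty":30,"tz":20,"ax":0,"ay":0,"az":0,"claw":-1},{"tx":35,"ty":35,"tz":0,"ax":0,"ay":0,"az":0,"claw":-1},{"tx":35,"ty":35,"tz":0,"ax":0,"ay":0,"az":0,"claw":-1},{"tx":25,"ty":35,"tz":0,"ax":0,"ay":0,"az":0,"claw":-1},{"tx":0,"ty":0,"tz":0,"ax":0,"ay":0,"az":0,"claw":-1}]'

```text
time_s: 24.35
tcp_pos: [0.5231, -0.1421, 0.2338]
eef_rot: [179.9, -0.0, -92.7]
contact_force: [0.8, -0.4, -0.4]
gripper_width: 0.0006
```

```bash
python3 slab.py
python3 - <<'E'
from h import *
o=np.array([.485,.1235])
b=load('top'); im=b['image']
# black+gold dark region of the slab in fine ortho -> angle; outer tray edge -> reference
s=2000; A=ortho(b,.022,.22,.40,-.40,-.18,s)
g=cv2.cvtColor(A,cv2.COLOR_BGR2GRAY); hsv=cv2.cvtColor(A,cv2.COLOR_BGR2HSV)
m=((g<75)|((hsv[...,1]>140)&(hsv[...,2]>100))).astype(np.uint8)
m=cv2.morphologyEx(m,cv2.MORPH_CLOSE,np.ones((25,25)))
n,l,st,c=cv2.connectedComponentsWithStats(m)
for i in range(1,n):
    if st[i,4]>8000:
        cn=max(cv2.findContours((l==i).astype(np.uint8),0,2)[0],key=cv2.contourArea); rc=cv2.minAreaRect(cn)
        x=.40-rc[0][1]/s; y=-.18-rc[0][0]/s
        print('dark blob',st[i],'world',round(x,4),round(y,4),'size mm',np.array(rc[1])/s*1000,'ang',rc[2])
# other angle references at same camera: pile blob
A=ortho(b,.044,.54,.70,-.40,-.18,s)
g=cv2.cvtColor(A,cv2.COLOR_BGR2GRAY); hsv=cv2.cvtColor(A,cv2.COLOR_BGR2HSV)
m=((g<75)|((hsv[...,1]>140)&(hsv[...,2]>100))).astype(np.uint8); m=cv2.morphologyEx(m,cv2.MORPH_CLOSE,np.ones((25,25)))
n,l,st,c=cv2.connectedComponentsWithStats(m)
for i in range(1,n):
    if st[i,4]>8000:
        cn=max(cv2.findContours((l==i).astype(np.uint8),0,2)[0],key=cv2.contourArea); rc=cv2.minAreaRect(cn)
        print('pile',st[i],'world',round(.70-rc[0][1]/s,4),round(-.18-rc[0][0]/s,4),np.array(rc[1])/s*1000,rc[2])
# bystanders now
X=cloud(b)
E
```

```text
top 130 gold rect [-151.6 -412.2] [31.  55.5] 3.3 med z 0.0221
wrist 2254 gold rect [-151.4 -412.7] [38.1 60.8] 0.4 med z 0.0225
[ 0.52068967 -0.14449186  0.23374444] [ 1.79880900e+02 -2.31305118e-02 -9.27933766e+01] 24.45 [-1.1798182  -0.87421458 -0.63175389]
dark blob [  111    95   207   157 29392] world 0.3138 -0.287 size mm [100.05002594  75.25598907] ang 2.862405300140381
pile [    0     0   345   319 89835] world 0.6205 -0.266 [159. 172.] 90.0
```

```bash
python3 -c "
from plant import r
print(r.get_state()['qd'].round(2)); print(r.close_job())"
```

```text
[-1.83 -0.97 -0.93  0.01 -0.04  0.35]
the job is handed in; nothing more can be done
None
```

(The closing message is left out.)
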